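# Reset the tripped lever cutout on the bench supply box

## Task

One of the three lever cutouts on the bench supply box has tripped: its lever stands about upright while the other two lean over in the on position. Reset it: push the tripped lever fully off, past the point where it meets its stop and firmly into the reset spring for a moment without forcing it, then throw it fully on, firmly home against its on stop, and let go so that it stays on like the others. Leave the other two levers and the things lying around as they are.

Things in the scene. Friction and masses are not known exactly. Their poses are not given: they have to be found in the camera images.
- supply_box: grey steel bench supply box, 200 (x) x 270 (y) x 70 mm high, fixed to the bench. Origin: centre of its underside, on the bench. Its front (-x) face, with five round sockets, looks roughly to the robot. Three white lever cutouts stand in a row along y on its top, 70 mm apart, all facing like the box; which place the tripped one has varies
- cutout_a: the tripped cutout: white housing 110 (x) x 52 (y) x 22 mm high, with 6 mm ribs at both ends, fixed on top of the box. Origin: centre of its underside (70 mm above the bench). Its lever pivots about the housing's y axis at 22 mm above this origin. OFF is towards -x of this frame (box front), ON towards +x
- grip_a (a point): centre of the tripped lever's grip: a black round bar, 16 mm in diameter, 32 mm long along y, on a steel blade 6 mm thick (x), 14 mm wide (y). The grip centre is 65 mm from the pivot. At the start it leans up to 0.26 rad to either side of upright. The lever stays where it is left and takes about 2 N at the grip to move
- pivot_a (a point): the tripped lever's pivot, on the cutout's centre, 22 mm above its underside. Nominally the lever meets its off and on stops 0.6 rad from upright to either side, but the works of each unit sit differently, turned by up to 0.16 rad (10 mm at the grip) either way, both stops together, so each stop lies at 0.44 to 0.76 rad and must be felt
- reset_a (a joint): deflection (rad) of the reset spring, about the lever's axis: 0 at rest, negative when the lever is pressed past its off stop, positive past its on stop. There the lever gives 1 mm at the grip per 3.8 N and springs back. It resets at -0.040 (10 N) held 0.2 s; beyond 0.100 either way (25 N) the works break. Right: 13 to 19 N at the grip to reset, 6 to 15 N against the on stop to seat it
- grip_b (a point): grip centre of another cutout's lever, same shape and size, on; to be left alone
- grip_c (a point): grip centre of the third cutout's lever, same shape and size, on; to be left alone
- socket_bit: bystander: steel socket, 22 mm in diameter, 30 mm high, standing on the box's top near its back edge. Origin: centre of its underside
- bearing: bystander: steel ring, 30 mm in diameter, 10 mm high, lying on the box's top near its back edge. Origin: centre of its underside
- screwdriver: bystander: screwdriver lying beside the box. Origin: in the tool
- wrench: bystander: steel wrench lying beside the box. Origin: in the tool
- jar: bystander: jar, 56 mm in diameter, 70 mm high, behind the box. Origin: centre of its underside
- carton: bystander: cardboard carton 50 x 75 x 45 mm high, behind the box. Origin: centre of its underside

How it is judged:
By the outcome, as a careful person would: the job done as asked, in the order asked, and still so for the second after the job is handed in, with the robot touching nothing.
It also fails if it takes over 64 s, if anything falls off the work surface, if the arm or the gripper's body presses on something with over 40 N, if the wrist force passes 120 N, or if a joint passes its speed limit or range.

## Robot

A 6-joint arm with a two-finger parallel gripper is mounted at the origin on the work surface. World frame = base frame: x ahead of the robot, y to its left, z up, the work surface at z = 0. Lengths are in m, angles in rad, forces in N, time in s.
With the tool pointing down it reaches from about 0.25 to 0.725 m from the base axis. Payload 4 kg.
Tool frame: the origin (TCP) lies on the centre line of the jaws, within the pads' length; the fingertips stand tip_reach ahead of it and the grasp point (between the pads) lies 5 mm behind it (tip_reach is the distance from the TCP to the fingertips, in m); z points along the fingers, y is the direction in which the jaws open and shut (so a half turn about z gives the same grasp; the last joint's range is limited). The gripper opens to 85 mm and grips with 20 to 120 N. Pads are 22 mm wide; open, the fingers measure 114 mm over their backs; the gripper's body (76 mm by 85 mm) begins 54 mm behind the grasp point. The pads swing forward as they close: fully open they stand 13 mm farther back than shut.
Start: joints at [-1.165, 0.241, 0.005, 1.335, 0, 1.571], TCP at [0.197, -0.459, 0.245] pointing down, gripper open.
Joint ranges: [-2.72, 2.72], [-1.05, 1.87], [-1.09, 1.28], [-1.99, 2.15], [-1.42, 1.44], [-3.14, 3.14]. Speed limits (rad/s): [2.79, 2.79, 3.14, 3.14, 3.14, 3.14].

## Interface

Orientations are given as a unit quaternion [x, y, z, w].
In Python, from workcell import * gives the robot as it stands.
- The arm moves only by the tool arm_command, never from a script. Its arguments are lists of equal length, an entry for each row: "translation": the shift along the tool's x, y, z in cm, a list of three; "turn": the turn about the tool's z in rad; "hand": the closure, from 0 (fully open) to 1 (shut). In form: {"translation": [[x, y, z], ...], "turn": [turn, ...], "hand": [hand, ...]}. A call has 1 to 5 rows; each row is the pose to reach, as a shift and turn from the pose commanded when the call began, along the tool's axes at that moment; what a row does not reach only later rows make up. A row lasts 1/12 s, in which the tool goes at most 41.7 mm and 7.16 degrees, less where a joint would pass 70% of its speed; a pose out of reach is approached as far as the arm can. A call with a gripper value outside its range is refused whole. The fingers move at their own pace and stop on an object; the grip force is fixed at half the most. Time passes only in rows, so rows that repeat a pose let the fingers close. It gives the time, the measured TCP pose, the force and the opening at its end, in the units of the state.
- get_obs(): the state, without advancing time (a new reading comes with each control period).
- camera(name): name is "scene" or "top" or "wrist"; returns (picture, depth): 420x560x3 uint8, red, green, blue; 420x560 float32, m along the optical axis (not along the pixel's ray), 0 where there is no reading.
- camera_info(name): a dict with "mtx" (3x3 intrinsics, pixels), "dist_coeffs" ([k1, k2, p1, p2, k3] as OpenCV has them; the pictures are not rectified), "world_to_cam" (4x4, takes a point from world to camera coordinates). Camera axes: x right, y down, z forward; pixel columns grow to the right and rows downward; lengths in m; the calibration is good to about 2 mm. A picture is of the moment at which its call begins: read the wrist's pose just before it. camera_info takes no time and is no camera call; for the wrist camera it gives the pose at the moment of the call.
- job_done(): hands the job in, once; it reports no verdict.
Trained networks look in the newest picture that a camera, given by its name, has taken for a name from the list of things; names that differ only in an ending like _2 or _b are one class to them, and where a whole thing is asked for, a point or a joint stands for the part that bears it (a point fixed in the world has none). Each returns a list of dicts, best first, with "conf" (0 to 1); they miss things now and then, are a little off and sometimes report something else, mostly with a low value. They report only what shows in the picture. A call takes as long as a camera call.
- search_frame(camera, name): "location" ([row, column] in pixels, amid what is visible of it).
- spot_point(camera, name): "location" ([row, column] in pixels: a listed point, or the origin of a listed thing).
The state is a dict: "clock": time; "joint_pos": joint angles; "joint_vel": joint speeds; "tau": joint torques, N m; "eef_pos": TCP position; "tool_rot": TCP orientation; "ft_force": force on the tool from outside, world axes, zero at the start; "ft_torque": the same for the moment, N m; "grip_width": finger opening in m.
Only numpy, scipy, OpenCV 4.12 (cv2) and the standard library are available. Lean on these libraries where they do the work, as an engineer would, in place of code of your own. Each camera call takes 0.05 s, during which the arm holds its last target. There are 200 camera calls.

## Working session

There is one attempt and no reset: what is moved stays moved. The work goes in short steps, Python scripts to look and compute and a tool call to move; the robot and the scene stay as the last step left them, time stands still between calls to the robot, and variables do not carry over. Pictures are saved under pics/ and viewed, about 8 in all and at most 12, crops included, and the job is handed in when it is done.

Besides the shell and the picture viewer there is one more tool, called after "Call:" in YAML: its name, and indented under it one key for each argument. arm_command: Moves the arm, as the interface text tells. Its arguments: {"type":"object","properties":{"translation":{"type":"array","items":{"type":"array","items":{"type":"number"}}},"turn":{"type":"array","items":{"type":"number"}},"hand":{"type":"array","items":{"type":"number"}}},"required":["translation","turn","hand"]}

```bash
mkdir -p pics; ls; cat > h.py <<'E'
from workcell import *
import numpy as np, cv2
from scipy.spatial.transform import Rotation as R
def proj_ray(name,rc):
    ci=camera_info(name);K=np.array(ci["mtx"]);d=np.array(ci["dist_coeffs"]);T=np.array(ci["world_to_cam"])
    p=cv2.undistortPoints(np.array([[[rc[1],rc[0]]]],float),K,d)[0,0]
    r=T[:3,:3].T@np.array([p[0],p[1],1.]);o=-T[:3,:3].T@T[:3,3]
    return o,r
def at_depth(name,rc,dep):
    o,r=proj_ray(name,rc);return o+r*dep
def at_z(name,rc,z):
    o,r=proj_ray(name,rc);return o+r*(z-o[2])/r[2]
def med(dep,rc,k=2):
    r,c=int(round(rc[0])),int(round(rc[1]));w=dep[max(r-k,0):r+k+1,max(c-k,0):c+k+1];w=w[w>0];return float(np.median(w)) if w.size else 0
def save(n,im): cv2.imwrite("pics/"+n,cv2.cvtColor(im,cv2.COLOR_RGB2BGR))
E
python3 - <<'E'
from h import *
np.set_printoptions(precision=4,suppress=True)
o=get_obs();print(o["clock"],o["eef_pos"],o["tool_rot"],o["ft_force"],o["grip_width"]);print([k for k in dir() if 'tip' in k])
for n in("scene","top"):
    im,d=camera(n);save(n+"0.png",im)
    for t in("supply_box","cutout_a","grip_a","pivot_a","grip_b","grip_c"):
        for q in spot_point(n,t)[:4]:
            dd=med(d,q["location"]);print(n,t,round(q["conf"],2),np.round(q["location"],1),at_depth(n,q["location"],dd) if dd else None)
E
```

```text
pics
0.0 [ 0.1971 -0.4589  0.2444] [ 0.9795  0.2015 -0.0002 -0.001 ] [ 0.4384  0.4418 -0.2192] 0.0855361586049678
['tip_reach']
scene supply_box 0.92 [233.7 260.2] [0.6534 0.0129 0.0821]
scene cutout_a 0.58 [213.9 296.5] [0.5914 0.0529 0.0958]
scene cutout_a 0.23 [210.  299.3] [0.5858 0.0552 0.1026]
scene grip_a 0.62 [189.5 300. ] [0.5892 0.0543 0.1614]
scene grip_a 0.55 [201.8 255.9] [ 0.6427 -0.0007  0.1519]
scene grip_a 0.54 [202.5 214.1] [ 0.6714 -0.067   0.1404]
scene grip_a 0.41 [309.8 295.3] [0.7381 0.1293 0.0493]
scene pivot_a 0.82 [211.  298.3] [0.5873 0.0541 0.1006]
scene grip_b 0.62 [189.5 300. ] [0.5892 0.0543 0.1614]
scene grip_b 0.55 [201.8 255.9] [ 0.6427 -0.0007  0.1519]
scene grip_b 0.54 [202.5 214.1] [ 0.6714 -0.067   0.1404]
scene grip_b 0.41 [309.8 295.3] [0.7381 0.1293 0.0493]
scene grip_c 0.62 [189.5 300. ] [0.5892 0.0543 0.1614]
scene grip_c 0.55 [201.8 255.9] [ 0.6427 -0.0007  0.1519]
scene grip_c 0.54 [202.5 214.1] [ 0.6714 -0.067   0.1404]
scene grip_c 0.41 [309.8 295.3] [0.7381 0.1293 0.0493]
top supply_box 0.67 [230.1 324.4] [ 0.5862 -0.021   0.0924]
top cutout_a 0.71 [232.2 289.8] [0.5813 0.0433 0.1045]
top cutout_a 0.55 [178.9 407.3] [ 0.7007 -0.195   0.0083]
top grip_a 0.79 [194.2 316. ] [ 0.6431 -0.0048  0.1527]
top grip_a 0.68 [182.4 356.9] [ 0.6636 -0.0777  0.1533]
top grip_a 0.57 [226.5 285.8] [0.584  0.0486 0.1657]
top pivot_a 0.93 [233.7 289. ] [0.5789 0.0449 0.101 ]
top grip_b 0.79 [194.2 316. ] [ 0.6431 -0.0048  0.1527]
top grip_b 0.68 [182.4 356.9] [ 0.6636 -0.0777  0.1533]
top grip_b 0.57 [226.5 285.8] [0.584  0.0486 0.1657]
top grip_c 0.79 [194.2 316. ] [ 0.6431 -0.0048  0.1527]
top grip_c 0.68 [182.4 356.9] [ 0.6636 -0.0777  0.1533]
top grip_c 0.57 [226.5 285.8] [0.584  0.0486 0.1657]
```

View pics/scene0.png

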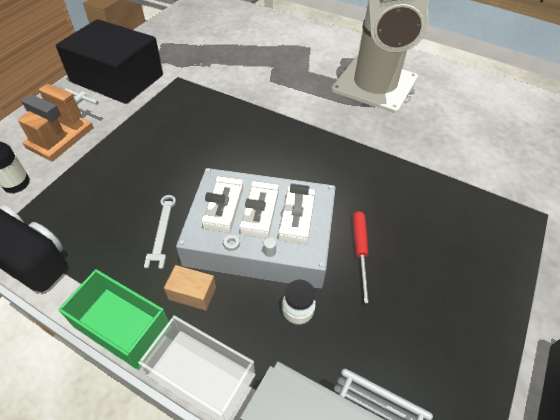

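View pics/top0.png

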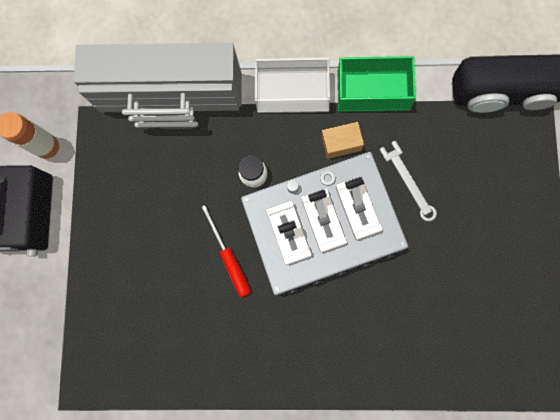

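```bash
python3 - <<'E'
from h import *
np.set_printoptions(precision=4,suppress=True)
print(tip_reach, R.from_quat(get_obs()["tool_rot"]).as_matrix())
# box top plane / edges from top depth
im,d=camera("top");v,u=np.nonzero(d>0)
ci=camera_info("top");p=cv2.undistortPoints(np.stack([u,v],-1)[:,None].astype(float),np.array(ci["mtx"]),np.array(ci["dist_coeffs"]))[:,0]
T=np.array(ci["world_to_cam"]);P=(np.c_[p,np.ones(len(p))]*d[v,u][:,None]-T[:3,3])@T[:3,:3]
near=(abs(P[:,0]-.6)<.25)&(abs(P[:,1]+.02)<.25)
b=P[near&(P[:,2]>.064)&(P[:,2]<.2)]
m=np.zeros((500,500),np.uint8);ij=((b[:,:2]-[.35,-.27])*1000).astype(int);m[np.clip(ij[:,0],0,499),np.clip(ij[:,1],0,499)]=255
m=cv2.morphologyEx(m,cv2.MORPH_CLOSE,np.ones((7,7)));n,l,s,c=cv2.connectedComponentsWithStats(m);k=1+s[1:,4].argmax()
q=np.argwhere(l==k).astype(np.float32);r=cv2.minAreaRect(q);print(np.array(r[0])/1000+[.35,-.27],r[1],r[2])
g=P[near&(P[:,2]>.135)&(P[:,2]<.2)]
for c in([.585,.05],[.643,-.005],[.664,-.078]):
    w=g[np.hypot(*(g[:,:2]-c).T)<.03]
    if len(w):
        rr=cv2.minAreaRect((w[:,:2]*1000).astype(np.float32));print(c,len(w),w.mean(0),w[:,2].max(),rr)
E
```

```text
0.014 [[ 0.9188  0.3947  0.    ]
 [ 0.3947 -0.9188 -0.0001]
 [ 0.      0.0001 -1.    ]]
[ 0.6057 -0.0201] (200.6999053955078, 270.5924072265625) 19.3741397857666
[0.585, 0.05] 165 [0.5843 0.0472 0.1638] 0.16887587669288592 ((584.8103637695312, 47.276222229003906), (15.746328353881836, 31.555591583251953), 18.393110275268555)
[0.643, -0.005] 180 [ 0.6405 -0.0073  0.1497] 0.15721643943248426 ((640.22021484375, -7.520381927490234), (19.461389541625977, 32.26075744628906), 20.3159236907959)
[0.664, -0.078] 182 [ 0.6627 -0.0731  0.1501] 0.15793279349268904 ((661.9674072265625, -73.83662414550781), (20.97297477722168, 31.80095100402832), 18.377071380615234)
```

The pictures show the tripped cutout is the leftmost one (+y). Its lever stands near upright at top pixel (228,287) and scene pixel (189,299). The other two lean towards the back, at top (195,317) and (183,355). Depth agrees: grip about (0.585, 0.047) with its top at 0.166, box yaw 19.4°, box rectangle 200.7 x 270.6 mm.

Plan: straddle the bar with the jaws along the box x axis, at an opening of about 34 mm, and push with one finger.

Call:
arm_command:
  translation:
    - [3.5,-2,0]
    - [7,-4,0]
    - [10.5,-6,0]
    - [14,-7.9,0]
    - [17.4,-9.8,0]
  turn: [-0.12,-0.24,-0.36,-0.48,-0.6]
  hand: [0.6,0.6,0.6,0.6,0.6]

```text
clock: 1.17
eef_pos: [0.3193, -0.2992, 0.2455]
tool_rot: [0.875, 0.484, 0.0, 0.0]
ft_force: [0.6, -0.6, -0.3]
grip_width: 0.0342
```

Call:
arm_command:
  translation:
    - [4,0.4,0]
    - [8,0.7,0]
    - [12,1.1,0]
    - [16,1.4,0]
    - [19.9,1.8,0]
  turn: [-0.12,-0.24,-0.36,-0.48,-0.6]
  hand: [0.6,0.6,0.6,0.6,0.6]

```text
clock: 1.58
eef_pos: [0.4412, -0.1403, 0.2456]
tool_rot: [0.692, 0.722, 0.0, 0.0]
ft_force: [0.3, -0.5, -0.3]
grip_width: 0.0341
```

```bash
cat >> h.py <<'E'
def delta(p,yaw):  # p world target, yaw = world angle of tool y
    o=get_obs();M=R.from_quat(o["tool_rot"]).as_matrix()
    a=np.arctan2(M[1,1],M[0,1]);t=-(yaw-a)
    print(round(o["clock"],2),o["eef_pos"],"w",o["grip_width"],"F",o["ft_force"]);print("cm",M.T@(np.array(p)-o["eef_pos"])*100,"turn",t,"tilt",M[:,2])
E
python3 - <<'E'
from h import *
np.set_printoptions(precision=4,suppress=True)
delta([.5845,.0472,.244],np.radians(19.2))
E
```

```text
1.58 [ 0.4412 -0.1403  0.2456] w 0.034149318447216394 F [ 0.2789 -0.5165 -0.296 ]
cm [18.1436 15.0926  0.1673] turn -0.2938432391419224 tilt [ 0.0007 -0.0003 -1.    ]
```

Call:
arm_command:
  translation:
    - [3.2,2.64,0]
    - [6.4,5.28,0]
    - [9.6,7.92,0]
    - [12.8,10.56,0]
    - [16,13.2,0]
  turn: [-0.1,-0.2,-0.29,-0.29,-0.29]
  hand: [0.6,0.6,0.6,0.6,0.6]

```text
clock: 2.0
eef_pos: [0.5676, 0.0243, 0.2454]
tool_rot: [0.583, 0.812, 0.0, 0.0]
ft_force: [1.0, -1.1, 0.7]
grip_width: 0.0344
```

Call:
arm_command:
  translation:
    - [0.7,1.2,0]
    - [1.5,2.4,0]
    - [1.5,2.4,0]
    - [1.5,2.4,0]
  turn: [0,0,0,0]
  hand: [0.6,0.6,0.6,0.6]

```text
clock: 2.33
eef_pos: [0.5846, 0.0447, 0.2447]
tool_rot: [0.583, 0.813, -0.0, -0.0]
ft_force: [-0.1, -0.2, 0.2]
grip_width: 0.0339
```

```bash
python3 - <<'E'
from h import *
np.set_printoptions(precision=4,suppress=True)
delta([.5845,.0472,.166],np.radians(19.2))
im,d=camera("wrist");save("w1.png",im)
for t in("grip_a","pivot_a","cutout_a"):
    for q in spot_point("wrist",t)[:3]:
        dd=med(d,q["location"]);print(t,round(q["conf"],2),np.round(q["location"],1),at_depth("wrist",q["location"],dd),at_z("wrist",q["location"],{"g":.157,"p":.092,"c":.07}[t[0]]))
E
```

```text
2.33 [0.5846 0.0447 0.2447] w 0.03391484959609902 F [-0.1078 -0.2096  0.2478]
cm [0.2368 0.08   7.8748] turn -0.008681895318929655 tilt [-0.001  -0.0004 -1.    ]
grip_a 0.64 [218.7 287. ] [0.5853 0.0489 0.1648] [0.5861 0.0466 0.157 ]
cutout_a 0.75 [186.9 283.4] [0.5814 0.0538 0.1058] [0.5839 0.0465 0.07  ]
cutout_a 0.75 [218.6 285. ] [0.5842 0.0482 0.1653] [0.594  0.0207 0.07  ]
```

View pics/w1.png

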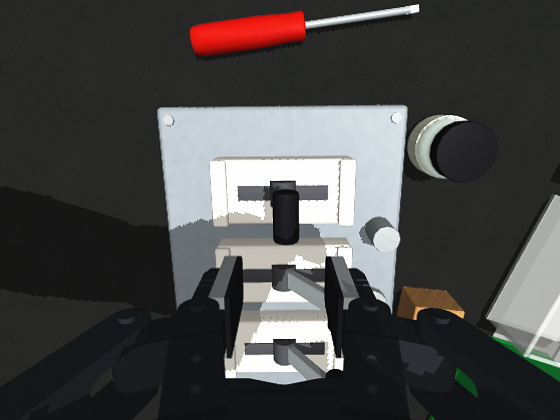

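The wrist view shows the grip bar at pixel (217,286), midway between the fingers (columns 240 and 330). The yaw matches. Next I descend to straddle it.

Call:
arm_command:
  translation:
    - [0.2,0.1,2]
    - [0.2,0.1,4]
    - [0.2,0.1,6]
    - [0.2,0.1,7.2]
    - [0.2,0.1,7.9]
  turn: [-0.009,-0.009,-0.009,-0.009,-0.009]
  hand: [0.6,0.6,0.6,0.6,0.6]

```text
clock: 2.95
eef_pos: [0.5834, 0.0453, 0.1647]
tool_rot: [0.58, 0.814, -0.001, -0.001]
ft_force: [0.3, -0.4, -0.2]
grip_width: 0.0339
```

Call:
arm_command:
  translation:
    - [0,0,0]
    - [0,0,0]
  turn: [0,0]
  hand: [0.6,0.6]

```text
clock: 3.12
eef_pos: [0.5849, 0.0458, 0.1668]
tool_rot: [0.58, 0.815, 0.0, 0.0]
ft_force: [-0.2, 0.8, 0.4]
grip_width: 0.0341
```

```bash
python3 - <<'E'
from h import *
np.set_printoptions(precision=4,suppress=True)
delta([.5855,.047,.165],np.radians(19.2))
im,d=camera("wrist");save("w2.png",im)
im,d=camera("scene");save("s2.png",cv2.resize(im[150:270,210:390],None,fx=3,fy=3))
E
```

```text
3.12 [0.5849 0.0458 0.1668] w 0.03409556922836097 F [-0.2238  0.844   0.4342]
cm [0.0884 0.0972 0.1797] turn -0.0019713147949206866 tilt [ 0.0003 -0.     -1.    ]
```

View pics/w2.png

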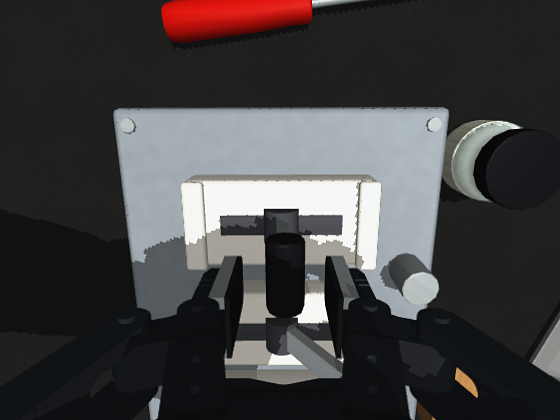

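The bar sits centred between the fingers at (275,285), with a gap of about 9 mm on each side. Now the free stroke towards OFF (-y tool), staying short of the earliest possible stop.

Call:
arm_command:
  translation:
    - [0.1,-0.7,0]
    - [0.1,-1.3,0]
    - [0.1,-1.9,0.1]
    - [0.1,-2.4,0.2]
    - [0.1,-2.7,0.3]
  turn: [0,0,0,0,0]
  hand: [0.6,0.6,0.6,0.6,0.6]

```text
clock: 3.63
eef_pos: [0.5588, 0.0383, 0.164]
tool_rot: [0.58, 0.815, 0.001, 0.001]
ft_force: [1.4, 0.0, 1.4]
grip_width: 0.0342
```

Call:
arm_command:
  translation:
    - [0,0,0]
    - [0,0,0]
  turn: [0,0]
  hand: [0.6,0.6]

```text
clock: 3.8
eef_pos: [0.5585, 0.0383, 0.1632]
tool_rot: [0.58, 0.815, -0.0, -0.0]
ft_force: [1.1, 0.5, 0.5]
grip_width: 0.0341
```

```bash
cat >> h.py <<'E'
X=np.array([.944,.33,0])
def st(n=3):
    for i in range(n):
        o=get_obs();print("s %.1f z %.1f mm  Fx %.1f Fz %.1f w %.1f t %.2f"%(1e3*(X@o["eef_pos"]-.5645),1e3*o["eef_pos"][2],X@o["ft_force"],o["ft_force"][2],1e3*o["grip_width"],o["clock"]))
        if i<n-1: camera("top")
E
python3 -c "
from h import *
st(4)
im,d=camera('wrist');save('w3.png',im)
for q in spot_point('wrist','grip_a')[:2]: print(q,at_depth('wrist',q['location'],med(d,q['location'])))"
```

```text
s -24.7 z 163.2 mm  Fx 1.2 Fz 0.5 w 34.1 t 3.80
s -24.6 z 163.0 mm  Fx 1.2 Fz -0.5 w 34.7 t 3.85
s -24.6 z 163.0 mm  Fx 0.0 Fz -0.9 w 34.4 t 3.90
s -24.5 z 162.9 mm  Fx 0.4 Fz 0.2 w 34.3 t 3.95
{'location': [404.1, 418.9], 'conf': 0.85} [6.37797620e-01 1.65542281e-04 1.51668407e-01]
{'location': [282.3, 310.2], 'conf': 0.67} [0.5677687  0.04552665 0.16217269]
```

View pics/w3.png

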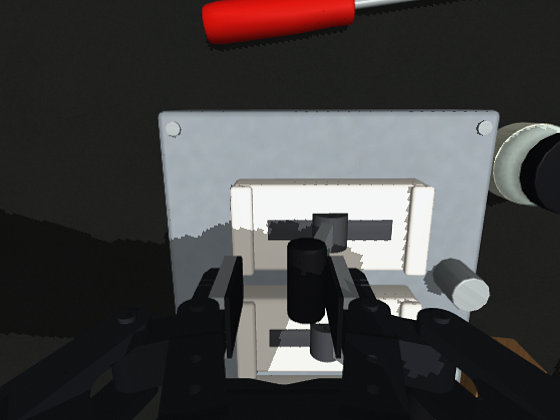

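The lever follows the right-hand finger: bar at (282,308), drag about 1 N. I'll continue slowly to feel for the stop.

Call:
arm_command:
  translation:
    - [0,-0.3,0.1]
    - [0,-0.6,0.2]
    - [0,-0.8,0.25]
    - [0,-0.8,0.25]
  turn: [0,0,0,0]
  hand: [0.6,0.6,0.6,0.6]

```text
clock: 4.38
eef_pos: [0.5512, 0.0357, 0.1607]
tool_rot: [0.58, 0.815, -0.0, -0.0]
ft_force: [1.6, 0.5, 0.1]
grip_width: 0.0339
```

Call:
arm_command:
  translation:
    - [0,-0.2,0.08]
    - [0,-0.2,0.08]
  turn: [0,0]
  hand: [0.6,0.6]

```text
clock: 4.55
eef_pos: [0.5494, 0.0351, 0.16]
tool_rot: [0.58, 0.815, -0.0, -0.0]
ft_force: [1.9, 0.2, 1.2]
grip_width: 0.0343
```

```bash
python3 -c "
from h import *
st(4)"
```

```text
s -34.3 z 160.0 mm  Fx 1.9 Fz 1.2 w 34.3 t 4.55
s -34.2 z 160.1 mm  Fx 1.3 Fz 1.6 w 34.2 t 4.60
s -34.2 z 160.0 mm  Fx 1.4 Fz 1.0 w 34.4 t 4.65
s -34.2 z 160.0 mm  Fx 1.7 Fz 0.5 w 34.4 t 4.70
```

Call:
arm_command:
  translation:
    - [0,-0.2,0.1]
    - [0,-0.2,0.1]
    - [0,-0.2,0.1]
  turn: [0,0,0]
  hand: [0.6,0.6,0.6]

```text
clock: 4.95
eef_pos: [0.5476, 0.0345, 0.1589]
tool_rot: [0.58, 0.815, -0.0, -0.0]
ft_force: [1.3, -0.3, 0.2]
grip_width: 0.0342
```

Call:
arm_command:
  translation:
    - [0,-0.2,0.1]
    - [0,-0.2,0.1]
    - [0,-0.2,0.1]
  turn: [0,0,0]
  hand: [0.6,0.6,0.6]

```text
clock: 5.2
eef_pos: [0.5456, 0.0338, 0.1579]
tool_rot: [0.58, 0.815, -0.0, -0.0]
ft_force: [1.4, 0.1, -0.2]
grip_width: 0.0339
```

Call:
arm_command:
  translation:
    - [0,-0.2,0.12]
    - [0,-0.2,0.12]
    - [0,-0.2,0.12]
  turn: [0,0,0]
  hand: [0.6,0.6,0.6]

```text
clock: 5.45
eef_pos: [0.5437, 0.0331, 0.1566]
tool_rot: [0.58, 0.815, -0.0, -0.0]
ft_force: [0.7, 0.7, 0.4]
grip_width: 0.034
```

Call:
arm_command:
  translation:
    - [0,-0.2,0.12]
    - [0,-0.2,0.12]
    - [0,-0.2,0.12]
  turn: [0,0,0]
  hand: [0.6,0.6,0.6]

```text
clock: 5.7
eef_pos: [0.5418, 0.0325, 0.1555]
tool_rot: [0.58, 0.815, -0.0, -0.0]
ft_force: [1.1, -0.5, 0.7]
grip_width: 0.0341
```

Call:
arm_command:
  translation:
    - [0,-0.2,0.13]
    - [0,-0.2,0.13]
    - [0,-0.2,0.13]
  turn: [0,0,0]
  hand: [0.6,0.6,0.6]

```text
clock: 5.95
eef_pos: [0.5399, 0.0318, 0.1542]
tool_rot: [0.58, 0.815, -0.0, -0.0]
ft_force: [1.5, 0.5, 0.6]
grip_width: 0.034
```

Call:
arm_command:
  translation:
    - [0,-0.2,0.13]
    - [0,-0.2,0.13]
    - [0,-0.2,0.13]
  turn: [0,0,0]
  hand: [0.6,0.6,0.6]

```text
clock: 6.2
eef_pos: [0.5388, 0.0314, 0.1533]
tool_rot: [0.58, 0.815, 0.001, 0.0]
ft_force: [2.5, 0.4, 1.3]
grip_width: 0.0342
```

Call:
arm_command:
  translation:
    - [0,-0.1,0.07]
    - [0,-0.1,0.07]
    - [0,-0.1,0.07]
  turn: [0,0,0]
  hand: [0.6,0.6,0.6]

```text
clock: 6.45
eef_pos: [0.5383, 0.0312, 0.1529]
tool_rot: [0.58, 0.815, 0.001, 0.001]
ft_force: [4.2, 1.7, 2.0]
grip_width: 0.0339
```

Call:
arm_command:
  translation:
    - [0,-0.1,0.07]
    - [0,-0.1,0.07]
    - [0,-0.1,0.07]
  turn: [0,0,0]
  hand: [0.6,0.6,0.6]

```text
clock: 6.7
eef_pos: [0.5378, 0.0309, 0.1525]
tool_rot: [0.58, 0.815, 0.001, 0.001]
ft_force: [6.0, 2.2, 2.7]
grip_width: 0.034
```

```bash
python3 -c "
from h import *
st(4)"
```

```text
s -46.6 z 152.5 mm  Fx 6.4 Fz 2.7 w 34.0 t 6.70
s -46.6 z 152.5 mm  Fx 5.1 Fz 4.1 w 34.0 t 6.75
s -46.6 z 152.5 mm  Fx 6.3 Fz 2.9 w 33.8 t 6.80
s -46.6 z 152.5 mm  Fx 6.5 Fz 2.9 w 34.3 t 6.85
```

The stop is felt at about s -45, and spring force is building at about 6.8 N tangential. I'll press on in measured steps towards about 16 N.

Call:
arm_command:
  translation:
    - [0,-0.1,0.07]
    - [0,-0.2,0.14]
    - [0,-0.3,0.21]
    - [0,-0.3,0.21]
    - [0,-0.3,0.21]
  turn: [0,0,0,0,0]
  hand: [0.6,0.6,0.6,0.6,0.6]

```text
clock: 7.27
eef_pos: [0.5369, 0.0305, 0.1516]
tool_rot: [0.579, 0.815, 0.003, 0.003]
ft_force: [7.8, 3.7, 5.7]
grip_width: 0.0341
```

```bash
python3 -c "
from h import *
st(3)"
```

```text
s -47.6 z 151.6 mm  Fx 8.6 Fz 5.7 w 34.1 t 7.27
s -47.6 z 151.5 mm  Fx 9.0 Fz 5.0 w 33.8 t 7.32
s -47.6 z 151.5 mm  Fx 8.3 Fz 5.8 w 33.9 t 7.37
```

Call:
arm_command:
  translation:
    - [0,-0.15,0.08]
    - [0,-0.3,0.17]
    - [0,-0.3,0.17]
    - [0,-0.3,0.17]
  turn: [0,0,0,0]
  hand: [0.6,0.6,0.6,0.6]

```text
clock: 7.7
eef_pos: [0.536, 0.0301, 0.1509]
tool_rot: [0.579, 0.815, 0.005, 0.004]
ft_force: [10.4, 5.0, 6.7]
grip_width: 0.0342
```

```bash
python3 -c "
from h import *
st(3)"
```

```text
s -48.6 z 150.9 mm  Fx 11.4 Fz 6.7 w 34.2 t 7.70
s -48.6 z 150.9 mm  Fx 11.8 Fz 7.2 w 34.5 t 7.75
s -48.6 z 150.9 mm  Fx 10.9 Fz 6.1 w 34.1 t 7.80
```

Call:
arm_command:
  translation:
    - [0,-0.15,0.08]
    - [0,-0.3,0.17]
    - [0,-0.3,0.17]
    - [0,-0.3,0.17]
    - [0,-0.3,0.17]
  turn: [0,0,0,0,0]
  hand: [0.6,0.6,0.6,0.6,0.6]

```text
clock: 8.22
eef_pos: [0.5351, 0.0297, 0.1503]
tool_rot: [0.579, 0.815, 0.007, 0.006]
ft_force: [14.2, 6.5, 7.9]
grip_width: 0.0338
```

```bash
python3 -c "
from h import *
st(4)"
```

```text
s -49.6 z 150.3 mm  Fx 15.6 Fz 7.9 w 33.8 t 8.22
s -49.6 z 150.3 mm  Fx 14.4 Fz 8.1 w 34.1 t 8.27
s -49.6 z 150.3 mm  Fx 14.7 Fz 7.3 w 34.2 t 8.32
s -49.6 z 150.3 mm  Fx 14.6 Fz 8.2 w 34.0 t 8.37
```

The press holds at about 16.5 N tangential for more than 0.2 s, which is inside 13–19 N. Now I reverse and throw towards ON.

Call:
arm_command:
  translation:
    - [0,0,0]
    - [0,0.6,-0.4]
    - [0,1.2,-0.8]
    - [0,2.0,-0.8]
    - [0,2.7,-0.8]
  turn: [0,0,0,0,0]
  hand: [0.6,0.6,0.6,0.6,0.6]

```text
clock: 8.78
eef_pos: [0.5521, 0.0363, 0.1532]
tool_rot: [0.58, 0.815, -0.002, -0.001]
ft_force: [-0.7, -0.5, -0.2]
grip_width: 0.034
```

Call:
arm_command:
  translation:
    - [0,0.5,-0.2]
    - [0,1.0,-0.45]
    - [0,1.5,-0.7]
    - [0,2.0,-0.85]
    - [0,2.0,-0.85]
  turn: [0,0,0,0,0]
  hand: [0.6,0.6,0.6,0.6,0.6]

```text
clock: 9.2
eef_pos: [0.5728, 0.0432, 0.1627]
tool_rot: [0.58, 0.815, -0.0, -0.0]
ft_force: [-3.0, -0.6, 2.0]
grip_width: 0.0339
```

```bash
python3 -c "
from h import *
st(3)"
```

```text
s -9.6 z 162.7 mm  Fx -3.0 Fz 2.0 w 33.9 t 9.20
s -9.8 z 162.6 mm  Fx -2.4 Fz 0.7 w 33.9 t 9.25
s -9.9 z 162.5 mm  Fx -1.6 Fz 0.8 w 34.3 t 9.30
```

Call:
arm_command:
  translation:
    - [0,0.9,-0.2]
    - [0,1.8,-0.28]
    - [0,2.7,-0.23]
    - [0,3.5,-0.07]
    - [0,4.0,0.08]
  turn: [0,0,0,0,0]
  hand: [0.6,0.6,0.6,0.6,0.6]

```text
clock: 9.72
eef_pos: [0.6108, 0.0564, 0.1616]
tool_rot: [0.58, 0.815, 0.0, 0.0]
ft_force: [-2.1, 0.2, 1.3]
grip_width: 0.0343
```

Call:
arm_command:
  translation:
    - [0,0.3,0.12]
    - [0,0.6,0.25]
    - [0,0.6,0.25]
    - [0,0.6,0.25]
  turn: [0,0,0,0]
  hand: [0.6,0.6,0.6,0.6]

```text
clock: 10.05
eef_pos: [0.6158, 0.0582, 0.1589]
tool_rot: [0.58, 0.815, 0.0, -0.0]
ft_force: [-0.4, 0.3, 0.5]
grip_width: 0.0342
```

```bash
python3 -c "
from h import *
st(3)"
```

```text
s 36.0 z 158.9 mm  Fx -0.3 Fz 0.5 w 34.2 t 10.05
s 36.0 z 159.1 mm  Fx -0.4 Fz -0.5 w 33.8 t 10.10
s 36.0 z 159.2 mm  Fx -0.6 Fz -0.4 w 34.7 t 10.15
```

Call:
arm_command:
  translation:
    - [0,0.3,0.15]
    - [0,0.3,0.15]
    - [0,0.3,0.15]
  turn: [0,0,0]
  hand: [0.6,0.6,0.6]

```text
clock: 10.4
eef_pos: [0.6186, 0.0591, 0.1578]
tool_rot: [0.58, 0.815, -0.0, -0.0]
ft_force: [-0.9, -1.0, 0.7]
grip_width: 0.0349
```

Call:
arm_command:
  translation:
    - [0,0.2,0.12]
    - [0,0.2,0.12]
    - [0,0.2,0.12]
  turn: [0,0,0]
  hand: [0.6,0.6,0.6]

```text
clock: 10.65
eef_pos: [0.6205, 0.0598, 0.1565]
tool_rot: [0.58, 0.815, -0.0, -0.0]
ft_force: [-1.3, -0.4, 1.1]
grip_width: 0.0343
```

Call:
arm_command:
  translation:
    - [0,0.2,0.12]
    - [0,0.2,0.12]
    - [0,0.2,0.12]
  turn: [0,0,0]
  hand: [0.6,0.6,0.6]

```text
clock: 10.9
eef_pos: [0.6225, 0.0605, 0.1553]
tool_rot: [0.58, 0.815, 0.0, 0.0]
ft_force: [-0.7, 0.3, -0.1]
grip_width: 0.034
```

Call:
arm_command:
  translation:
    - [0,0.2,0.13]
    - [0,0.2,0.13]
    - [0,0.2,0.13]
  turn: [0,0,0]
  hand: [0.6,0.6,0.6]

```text
clock: 11.15
eef_pos: [0.6243, 0.0611, 0.1539]
tool_rot: [0.58, 0.815, -0.0, -0.0]
ft_force: [-1.0, -1.3, -0.3]
grip_width: 0.0345
```

Call:
arm_command:
  translation:
    - [0,0.2,0.14]
    - [0,0.2,0.14]
    - [0,0.2,0.14]
  turn: [0,0,0]
  hand: [0.6,0.6,0.6]

```text
clock: 11.4
eef_pos: [0.6262, 0.0618, 0.1526]
tool_rot: [0.58, 0.815, 0.0, -0.0]
ft_force: [-1.5, -1.2, -0.6]
grip_width: 0.0333
```

```bash
python3 -c "
from h import *
st(3)"
```

```text
s 47.1 z 152.6 mm  Fx -1.8 Fz -0.6 w 33.3 t 11.40
s 47.0 z 152.6 mm  Fx -2.0 Fz 0.3 w 34.7 t 11.45
s 47.0 z 152.6 mm  Fx -0.6 Fz 0.1 w 34.2 t 11.50
```

Call:
arm_command:
  translation:
    - [0,0.2,0.15]
    - [0,0.2,0.15]
    - [0,0.2,0.15]
  turn: [0,0,0]
  hand: [0.6,0.6,0.6]

```text
clock: 11.75
eef_pos: [0.6276, 0.0623, 0.1515]
tool_rot: [0.58, 0.815, -0.0, -0.0]
ft_force: [-4.1, -0.2, 2.9]
grip_width: 0.0341
```

```bash
python3 -c "
from h import *
st(2)
im,d=camera('scene');save('s4.png',cv2.resize(im[150:270,210:390],None,fx=3,fy=3))"
```

```text
s 48.5 z 151.5 mm  Fx -3.9 Fz 2.9 w 34.1 t 11.75
s 48.6 z 151.4 mm  Fx -3.7 Fz 3.1 w 34.3 t 11.80
```

View pics/s4.png

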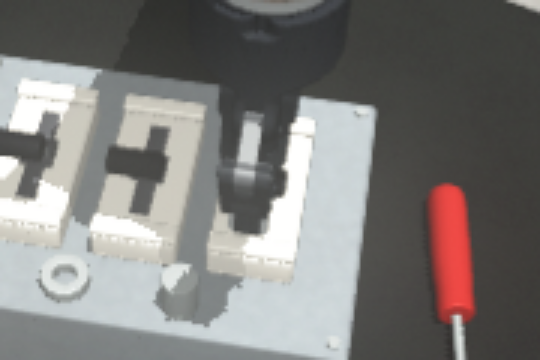

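The scene crop shows the fingers straddling the lever at (185,250), leaning back, with the other levers untouched. The ON stop has just been met, at about 4.8 N. I press to about 10 N.

Call:
arm_command:
  translation:
    - [0,0.15,0.09]
    - [0,0.3,0.18]
    - [0,0.3,0.18]
    - [0,0.3,0.18]
  turn: [0,0,0,0]
  hand: [0.6,0.6,0.6,0.6]

```text
clock: 12.18
eef_pos: [0.6294, 0.0628, 0.1502]
tool_rot: [0.58, 0.815, -0.001, -0.001]
ft_force: [-8.0, -2.5, 9.4]
grip_width: 0.0342
```

```bash
python3 -c "
from h import *
st(3)"
```

```text
s 50.3 z 150.2 mm  Fx -8.4 Fz 9.4 w 34.2 t 12.18
s 50.3 z 150.2 mm  Fx -8.8 Fz 9.4 w 34.5 t 12.23
s 50.3 z 150.2 mm  Fx -8.4 Fz 9.3 w 34.2 t 12.28
```

12.5 N tangential is inside 6–15 N. I back off along the arc, centre, then lift away.

Call:
arm_command:
  translation:
    - [0,0,0]
    - [0,-0.3,-0.2]
    - [0,-0.7,-0.4]
    - [0,-1.2,-0.4]
    - [0,-1.2,-0.4]
  turn: [0,0,0,0,0]
  hand: [0.6,0.6,0.6,0.6,0.6]

```text
clock: 12.7
eef_pos: [0.6194, 0.0594, 0.1534]
tool_rot: [0.58, 0.815, 0.0, 0.0]
ft_force: [-0.6, -0.2, -0.8]
grip_width: 0.0339
```

```bash
python3 -c "
from h import *
st(2)
im,d=camera('wrist');save('w5.png',im)"
```

```text
s 39.9 z 153.4 mm  Fx -0.6 Fz -0.8 w 33.9 t 12.70
s 40.1 z 153.4 mm  Fx -0.5 Fz 0.3 w 34.2 t 12.75
```

View pics/w5.png

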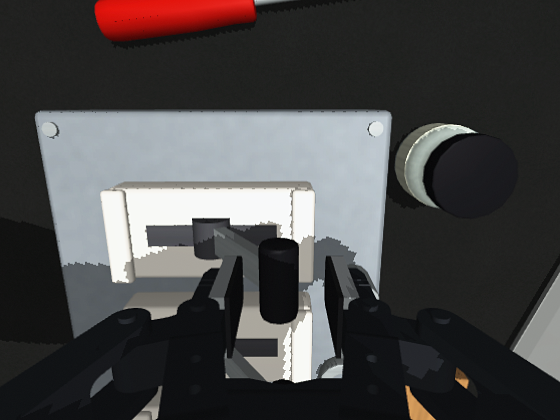

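The lever stays over towards ON. The bar at (280,278) is free between the fingers, with gaps on both sides. I lift straight up.

Call:
arm_command:
  translation:
    - [0,0,-1.5]
    - [0,0,-4]
    - [0,0,-7]
    - [0,0,-10]
    - [0,0,-10]
  turn: [0,0,0,0,0]
  hand: [0.6,0.6,0.6,0.6,0.6]

```text
clock: 13.22
eef_pos: [0.6228, 0.0599, 0.2605]
tool_rot: [0.58, 0.815, 0.004, 0.005]
ft_force: [-0.6, -0.4, 0.4]
grip_width: 0.0343
```

Call:
arm_command:
  translation:
    - [0,-4,0]
    - [0,-8,0]
    - [0,-12,0]
    - [0,-16,0]
    - [0,-16,0]
  turn: [0,0,0,0,0]
  hand: [0.6,0.6,0.6,0.6,0.6]

```text
clock: 13.63
eef_pos: [0.4596, 0.0055, 0.2514]
tool_rot: [0.58, 0.814, -0.003, -0.004]
ft_force: [-0.2, -0.0, -1.1]
grip_width: 0.0339
```

```bash
python3 -c "
from h import *
st(2)
im,d=camera('top');save('t6.png',im[120:320,200:440].repeat(2,0).repeat(2,1))
for q in spot_point('top','grip_a')[:4]:
    p=at_depth('top',q['location'],med(d,q['location']));print(round(q['conf'],2),q['location'],p,'s',X@p,'t',p[:2]@[-.33,.944])"
```

```text
s -128.8 z 251.4 mm  Fx -0.2 Fz -1.1 w 33.9 t 13.63
s -124.2 z 252.7 mm  Fx 1.8 Fz 0.2 w 34.2 t 13.68
0.98 [183.0, 356.7] [ 0.66279619 -0.07742101  0.15196594] s 0.6001306729911764 t -0.29180817224827893
0.95 [209.2, 279.7] [0.6163634  0.0596841  0.15453131] s 0.6015428066988666 t -0.14705813308897525
0.61 [195.8, 317.2] [ 0.64018334 -0.00692722  0.15267102] s 0.60204708686675 t -0.21779979684410297
```

View pics/t6.png

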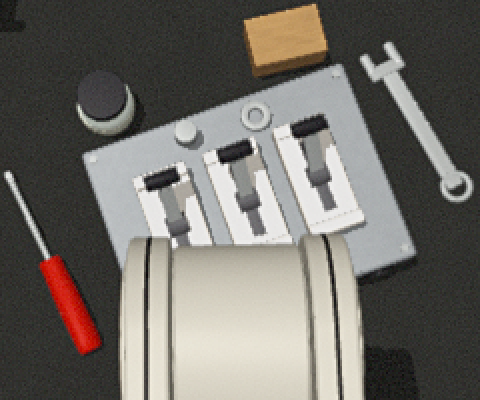

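All three levers now lean alike: grips at crop pixels (180,160), (152,235) and (126,308), all at s ≈ 0.601. Nothing else has moved, so I hand the job in.

```bash
python3 -c "
from h import *
print(job_done());st(1)"
```

```text
the job is handed in; nothing more can be done
None
the job is handed in; nothing more can be done
```

The tripped lever, the leftmost cutout on the +y side, has been reset and is back on.

- **Reset:** I straddled its grip with the half-open gripper and pushed it off until I felt the stop. I then pressed into the reset spring to about 16.5 N along the lever's travel and held it there for over 0.2 s.
- **Throw on:** I threw it over to the on stop, seated it at about 12.5 N, backed off and lifted clear.

**Last checks:**
- The top view shows all three levers leaning alike, with their grips within about 2 mm of each other along the box's x axis.
- The two neighbouring levers and everything else visible look unmoved; the arm hid part of the box's front.
- The gripper is clear of everything, with only noise on the force reading. I handed in at about 13.7 s.

No check failed or disagreed. The push forces come from the wrist sensor and carry about 1 N of noise. Part of each may be the roughly 2 N the lever takes to move. No reading shows the reset itself, so that rests on the force and hold time.

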